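# Rock a jammed vial block out of its heater well

## Robot

A 6-joint arm with a two-finger parallel gripper is mounted at the origin on the work surface. World frame = base frame: x ahead of the robot, y to its left, z up, the work surface at z = 0. Lengths are in m, angles in rad, forces in N, time in s.
With the tool pointing down it reaches from about 0.25 to 0.725 m from the base axis. Payload 9.7 kg.
Tool frame: the origin (TCP) lies midway between the tips of the shut fingers; the grasp point (between the pads) lies 19 mm behind it (manip.hold_point_z is the distance from the TCP to the grasp point, in m); z points along the fingers, y is the direction in which the jaws open and shut (so a half turn about z gives the same grasp; the last joint's range is limited). The gripper opens to 85 mm and grips with 20 to 120 N. Pads are 22 mm wide; open, the fingers measure 114 mm over their backs; the gripper's body (76 mm by 85 mm) begins 54 mm behind the grasp point. The pads swing forward as they close: fully open they stand 13 mm farther back than shut.
Start: joints at [-1.161, 0.087, 0.176, 1.66, 0, 1.571], TCP at [0.219, -0.504, 0.202] pointing down, gripper open.
Joint ranges: [-3.13, 3.13], [-0.85, 1.81], [-1.15, 1.24], [-2.2, 2.28], [-1.44, 1.52], [-3.14, 3.14]. Speed limits (rad/s): [2.22, 2.22, 2.57, 3.14, 3.14, 3.14].

## Interface

Orientations are given as a unit quaternion [x, y, z, w].
In Python, from cell import manip gives the robot as it stands.
- The arm moves only by the tool servo_tool, never from a script. Its argument "commands" is one flat list of numbers, 5 for each row, row after row: the shift along the tool's x, y, z in mm, then the turn about the tool's z in degrees, then the opening, from -1 (shut) to 1 (fully open), so that 0 is half open. A call has 1 to 8 rows; each row shifts and turns the commanded pose from where the row before left it, along the tool's axes as they then stand; what a row does not reach is not made up. A row lasts 1/8 s, in which the tool goes at most 62.5 mm and 10.7 degrees, less where a joint would pass 70% of its speed; a pose out of reach is approached as far as the arm can. A call with a gripper value outside its range is refused whole. The fingers move at their own pace and stop on an object; "grip_force" is the grip in N (left out, the last holds). Time passes only in rows, so rows that do not move let the fingers close. It gives the time, the measured TCP pose, the force and the opening at its end, in the units of the state.
- manip.get_state(): the state, without advancing time (a new reading comes with each control period).
- manip.get_image(name): name is "scene" or "top" or "wrist"; returns a dict with "img" (384x512x3 uint8, red, green, blue), "fx", "fy", "cx", "cy" (pixels), "xyz" and "attitude" of the camera in the world. Camera axes: x right, y up, looking along -z (the intrinsics and any distortion apply to the point x, -y, -z); pixel columns grow to the right and rows downward; lengths in m; the calibration is good to about 2 mm. A picture is of the moment at which its call begins. There is no depth.
- manip.sign_off(): hands the job in, once; it reports no verdict.
The state is a dict: "time": time; "joint_pos": joint angles; "qd": joint speeds; "joint_torque": joint torques, N m; "tcp_pos": TCP position; "orientation": TCP orientation; "ft_force": force on the tool from outside, world axes, zero at the start; "moment": the same for the moment, N m; "gripper_width": finger opening in m.
Only numpy, scipy, OpenCV 4.12 (cv2) and the standard library are available. Lean on these libraries where they do the work, as an engineer would, in place of code of your own. Each camera call takes 0.05 s, during which the arm holds its last target.

## Task

The aluminium vial block has jammed in the well of the block heater. Grip its black lifting post and rock it well over to one side, back and over again while it is still in the well, walking it up bit by bit until it frees; do not drag it straight out, as the steel well liner would be pulled up with it. Finish while still holding the block: level, still, straight above the well and just clear of its rim (a finger's width or two), the liner fully down, and the bottle, beaker and tray left where they stand.

Things in the scene. Friction and masses are not known exactly. Their poses are not given: they have to be found in the camera images.
- heater: Block heater, fixed on the bench: white housing 170 (x) by 190 (y) by 60 mm high, well at its middle, sloping dark control panel on its -x side (out to 125 mm from the middle). Origin: centre of its underside, on the bench; z up. The block is rocked about the heater's x axis, towards its +y and -y sides.
- block: Aluminium vial block, 44 (x) by 70 (y) by 50 mm high, 0.3 to 0.5 kg, four dark holes in its top and a black post in the middle. Origin: centre of its underside; axes as the heater's when seated. Seated, its underside is 41 mm and its top 91 mm above the bench. The well leaves it 2 mm free on each x side, 4 mm on each y side, so it can lean about 0.16 rad either way about x.
- post (a point): Black rectangular lifting post on the block: 30 (x) by 24 (y) mm, 45 mm tall, from the block's top face. This point is on its axis, 30 mm above that face (15 mm below the post's top; 121 mm above the bench when seated); axes as the block's. Best gripped from above, fingers closing along y, across the 24 mm.
- well (a point): Centre of the mouth of the well, level with its rim: 40 mm above the well's floor, 81 mm above the bench with the liner down; axes as the heater's. The well is a steel box, open at the top, 48 (x) by 78 (y) mm inside, with 8 mm walls.
- nose_a (a point): Face of the round brass nose (a bar along x) of the spring clip in the middle of the well's +y wall, pressing on the block's +y side: 24 mm above the well's floor, 35 mm from the well's middle. It presses with about 27 N and so rubs with about 16 N. The block is free once its underside is above both noses.
- nose_b (a point): Face of the round brass nose (a bar along x) of the spring clip in the middle of the well's -y wall, pressing on the block's -y side: 24 mm above the well's floor, 35 mm from the well's middle. It presses with about 27 N and so rubs with about 16 N. The block is free once its underside is above both noses.
- liner (a joint): How far the steel well liner is pulled up out of the heater (m): 0 is fully down, most 0.02. Springs and weight hold it down with about 23 N and return it. Two rubbing sides together (32 N) pull it up, one alone does not: tilting the block about one nose (0.11 rad, say) lifts its other side; then tilting back and over about the other nose walks it up.
- reagent: Bystander: brown glass bottle, 64 mm across, 130 mm tall, black cap. Origin: centre of its underside.
- beaker: Bystander: glass beaker, 70 mm across, 90 mm tall. Origin: centre of its underside.
- tray: Bystander: empty white plastic tray, 90 by 120 by 35 mm. Origin: centre of its underside.
Things that resemble listed ones, but are neither listed nor needed, are in the scene too. Of the things like the block, leave any that is purple; of the rest the smaller one is meant.

How it is judged:
On the way, in this order (a step that is already met when the one before it is completed fails the run):
1. the block is leaned well over (more than 3 degrees) while still down in the well (angle between block's own z axis and vertical above 0.052 rad and z of block in the frame of well below -0.012 m and horizontal distance between block and well below 0.015 m).
2. it is rocked back to upright, still in the well (angle between block's own z axis and vertical below 0.03 rad and z of block in the frame of well below -0.01 m and horizontal distance between block and well below 0.015 m).
3. and leaned well over again, still in the well (angle between block's own z axis and vertical above 0.052 rad and z of block in the frame of well below -0.005 m and horizontal distance between block and well below 0.015 m).
At the end, for the whole second after the job is handed in: The block is held in the fingers, its underside 4 to 50 mm above the well's rim, within 25 mm of straight above the well, within 7 degrees of upright, still and touching neither liner nor heater; the liner is down within 2 mm; bottle, beaker and tray are within 20 mm of where they stood (z of block in the frame of well between 0.004 and 0.05 m and horizontal distance between block and well below 0.025 m and angle between block's own z axis and vertical below 0.12 rad and linear speed of block below 0.02 m/s and contact force between the fingers and block above 3 N and contact force between block and heater below 0.2 N and value of joint liner below 0.002 m and distance of each of reagent, beaker, tray from where it was at the start of the episode below 0.02 m); the arm keeps its last pose, push and grip.
It fails at once if the liner is pulled up more than 8 mm with the block (value of joint liner above 0.008 m).
It fails at once if a bystander is shoved more than 30 mm (distance of any of reagent, beaker, tray from where it was at the start of the episode above 0.03 m).
It also fails if it takes over 38 s, if anything falls off the work surface, if the arm or the gripper's body presses on something with over 40 N, if the wrist force passes 120 N, or if a joint passes its speed limit or range.

## Working session

There is one attempt and no reset: what is moved stays moved. The work goes in short steps, Python scripts to look and compute and a tool call to move; the robot and the scene stay as the last step left them, time stands still between calls to the robot, and variables do not carry over. Pictures are saved under pics/ and viewed, and the job is handed in when it is done.

Besides the shell and the picture viewer there is one more tool, called after ">>>" as name(argument=value, ...) on one line, values as JSON. servo_tool: Moves the arm, as the interface text tells. Its arguments: {"type":"object","properties":{"commands":{"type":"array","items":{"type":"number"}},"grip_force":{"type":"number"}},"required":["commands"]}

```bash
ls; mkdir -p pics; cat > h.py <<'E'
from cell import manip
import cv2, numpy as np
from scipy.spatial.transform import Rotation as R
def snap(n,f):
    d=manip.get_image(n); cv2.imwrite('pics/'+f,cv2.cvtColor(d['img'],cv2.COLOR_RGB2BGR))
    import pickle; pickle.dump(d,open('pics/'+f+'.pkl','wb')); return d
def load(f):
    import pickle; return pickle.load(open('pics/'+f+'.pkl','rb'))
def att(d):
    a=np.array(d['attitude'],float); return a if a.shape==(3,3) else R.from_quat(a).as_matrix()
def ray(d,u,v):
    p=np.array([(u-d['cx'])/d['fx'],(v-d['cy'])/d['fy'],1.]); c=np.array([p[0],-p[1],-1.])
    return np.array(d['xyz']),att(d)@c
def onz(d,u,v,z):
    o,r=ray(d,u,v); return o+r*(z-o[2])/r[2]
def proj(d,P):
    c=att(d).T@(np.array(P)-np.array(d['xyz'])); return d['cx']+d['fx']*c[0]/-c[2], d['cy']+d['fy']*(-c[1])/-c[2]
E
python3 - <<'E'
from h import *
print(manip.get_state())
for n in ('scene','top','wrist'):
    d=snap(n,n+'0.png'); print(n,{k:v for k,v in d.items() if k!='img'})
print(manip.hold_point_z)
E
```

```text
pics
{'time': 0.0, 'joint_pos': array([-1.16100161e+00,  8.74753527e-02,  1.75152141e-01,  1.65980878e+00,
       -2.18133797e-06,  1.57084844e+00]), 'qd': array([ 6.41565740e-04, -1.99345323e-03, -6.00766279e-04, -5.81216390e-04,
        1.87334190e-04, -1.85515212e-05]), 'joint_torque': array([ 2.06992436e-04, -5.20387602e+01,  4.64805436e+01,  1.63968955e-02,
       -9.23987500e-05,  3.31535614e-05]), 'tcp_pos': array([ 0.21902521, -0.5042183 ,  0.20088394]), 'orientation': array([ 9.79086957e-01,  2.03441110e-01, -1.36966962e-04, -6.53639254e-04]), 'ft_force': array([-0.17282908, -0.05901945, -0.38773309]), 'moment': array([ 0.01367554, -0.0013256 ,  0.03519476]), 'gripper_width': 0.0849905749950253}
scene {'fx': 362.3117491116025, 'fy': 362.3117491116025, 'cx': 265.5339576930237, 'cy': 186.65586521817664, 'xyz': array([ 1.16960975, -0.02322784,  0.98441252]), 'attitude': array([0.19751572, 0.19513677, 0.66114548, 0.69699056])}
top {'fx': 423.2055083426012, 'fy': 423.2055083426012, 'cx': 252.74742205045072, 'cy': 187.94267619960974, 'xyz': array([ 0.49849091, -0.01212092,  1.2423082 ]), 'attitude': array([ 0.04548163, -0.03449535, -0.70109074,  0.71078355])}
wrist {'fx': 340.50039850138893, 'fy': 340.50039850138893, 'cx': 257.45129496345186, 'cy': 193.30453501057508, 'xyz': array([ 0.28456645, -0.47628462,  0.3720124 ]), 'attitude': array([-0.11873722,  0.07825913, -0.54297176,  0.82762228])}
0.0187
```

View pics/scene0.png

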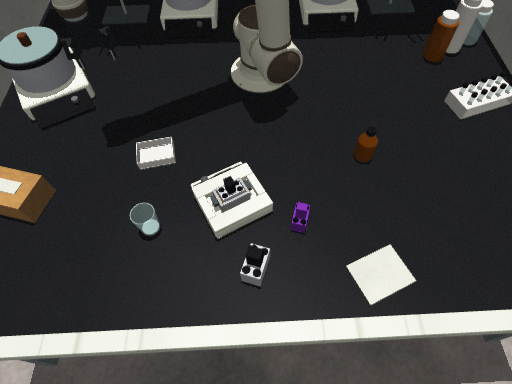

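View pics/top0.png

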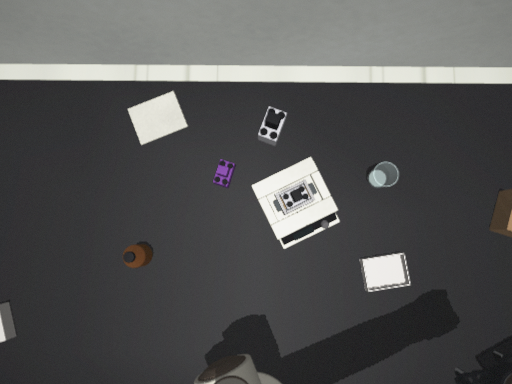

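The top view shows three block-like things: one seated in the heater at (295,196), a loose silver one at (272,125), and a purple one at (224,173). The bottle is at (138,256), the beaker at (383,175) and the tray at (385,271). The seated block is non-purple and looks smaller than the loose silver one. I'll check that in an enlarged crop.

```bash
python3 - <<'E'
from h import *
d=load('top0.png'); c=cv2.cvtColor(d['img'][95:255,195:355],cv2.COLOR_RGB2BGR)
c=cv2.resize(c,(600,600),interpolation=cv2.INTER_CUBIC)
cv2.imwrite('pics/crop_top.png',c)
d=load('scene0.png'); c=cv2.cvtColor(d['img'][150:300,180:330],cv2.COLOR_RGB2BGR)
cv2.imwrite('pics/crop_scene.png',cv2.resize(c,(600,600),interpolation=cv2.INTER_CUBIC))
E
```

```text
(no output)
```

View pics/crop_top.png

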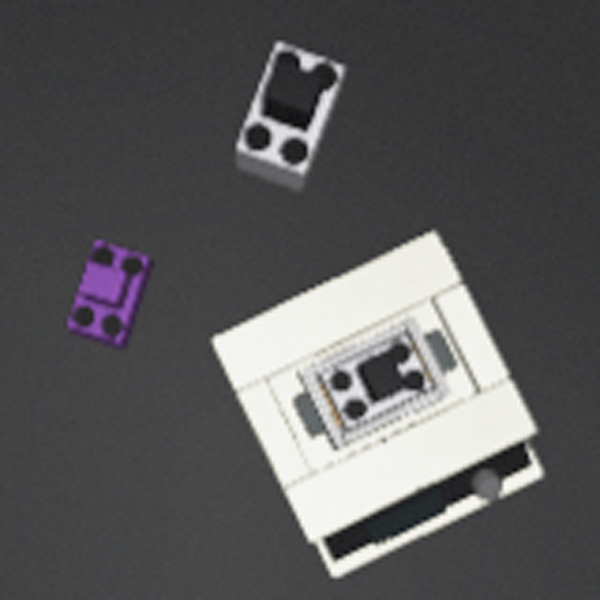

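View pics/crop_scene.png

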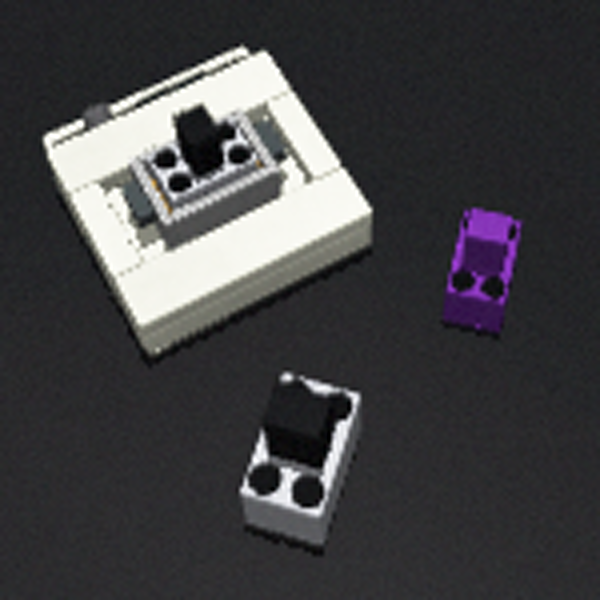

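The crops confirm it. The block in the heater well (top crop about (385,370)) is the smaller of the two silver ones. The loose one is larger and the purple one is to be left. Next I measure the housing corners and the post.

```bash
python3 - <<'E'
from h import *
d=load('top0.png')
g=lambda p:(p[0]/3.75+195-.4,p[1]/3.75+95-.4)
A,B,C=[onz(d,*g(p),0.06)[:2] for p in [(212,338),(436,231),(538,432)]]
print(A,B,C,np.linalg.norm(A-B),np.linalg.norm(B-C))
y=(A-B)/np.linalg.norm(A-B); print('yaw y-dir',np.degrees(np.arctan2(y[1],y[0]))-90)
x=(B-C)/np.linalg.norm(B-C); print('yaw x-dir',np.degrees(np.arctan2(x[1],x[0])))
print('centre',(A+C)/2)
# block top corners at z .091 , liner rim outer at .081
for p in [(302,375),(413,320),(447,395),(335,447)]: print('rim',onz(d,*g(p),0.081)[:2])
rim=[onz(d,*g(p),0.081)[:2] for p in [(302,375),(413,320),(447,395),(335,447)]]; print(np.mean(rim,0))
s=load('scene0.png'); gs=lambda p:(p[0]/4+180-.4,p[1]/4+150-.4)
for p in [(147,353),(371,213),(371,237)]: print('s',onz(s,*gs(p),0.06 if p!=(147,353) else 0)[:2])
# post top by triangulation
def tri(d1,p1,d2,p2):
    o1,r1=ray(d1,*p1);o2,r2=ray(d2,*p2)
    t=np.linalg.lstsq(np.c_[r1,-r2],o2-o1,rcond=None)[0]; return o1+r1*t[0],o2+r2*t[1]
print('post z136',onz(d,*g((380,377)),0.136))
for f,pt,nm in (('top0.png',(138,256),'bottle'),('top0.png',(376,178),'beaker'),('top0.png',(385,271),'tray')): print(nm,onz(load(f),*pt,0.0 if nm!='bottle' else 0.07)[:2])
E
```

```text
[0.64177496 0.01193656] [ 0.72527839 -0.15592767] [ 0.574499  -0.2314498] 0.18748659689787167 0.16863574766683267
yaw y-dir 26.447874597514783
yaw x-dir 26.60529615339823
centre [ 0.60813698 -0.10975662]
rim [ 0.61269641 -0.05502664]
rim [ 0.65448026 -0.13639936]
rim [ 0.59936931 -0.16130303]
rim [ 0.56016064 -0.0795747 ]
[ 0.60667665 -0.10807593]
s [ 0.7194268  -0.15703932]
s [0.64408947 0.01286161]
s [0.66408551 0.01166697]
post z136 [ 0.6065979  -0.10750758  0.136     ]
bottle [0.43926494 0.31980385]
beaker [ 0.67375856 -0.35491435]
tray [ 0.40397657 -0.37577968]
```

View pics/wrist0.png

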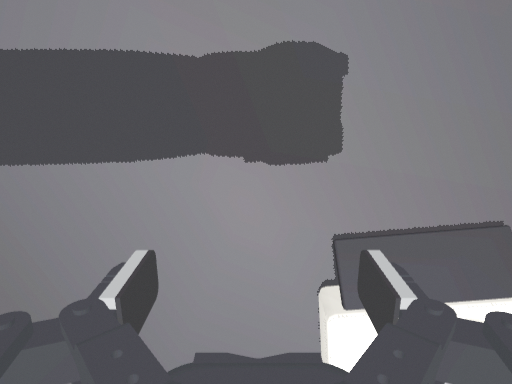

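The housing measures 187×169 mm (nominal 190×170). Its centre, the rim and the post agree to within 2 mm at about (0.607, −0.109), yaw about 26.5°. The tool's x axis is already at 23.5°, so I only need −3° of turn, which puts the jaws along the heater's y. Now I move over.

>>> servo_tool(commands=[30, -12, 0, -3, 1, 45, -18, 0, 0, 1, 45, -18, 0, 0, 1, 45, -18, 0, 0, 1, 45, -18, 0, 0, 1, 45, -18, 0, 0, 1, 45, -18, 0, 0, 1, 45, -18, 0, 0, 1], grip_force=30)

```text
time: 1.15
tcp_pos: [0.4685, -0.2269, 0.2014]
orientation: [0.973, 0.229, -0.0, -0.0]
ft_force: [0.4, -0.5, 0.3]
gripper_width: 0.085
```

```bash
cat >> h.py <<'E'
W=np.array([0.607,-0.109]); 
def st(target=None):
    s=manip.get_state(); M=R.from_quat(s['orientation']).as_matrix()
    T=np.array(s['tcp_pos']); print('t',round(s['time'],2),'tcp',T.round(4),'w',round(s['gripper_width']*1e3,2),'F',np.round(M.T@s['ft_force'],1),'M',np.round(M.T@s['moment'],2),'yawx',round(np.degrees(np.arctan2(M[1,0],M[0,0])),2),'tilt',np.round(M[:2,2],4))
    if target is not None: print('go tool mm',(M.T@(np.array(target)-T)*1e3).round(1))
    return s
E
python3 -c "
from h import *
st([*W,0.16])"
```

```text
t 1.15 tcp [ 0.4685 -0.2269  0.2014] w 84.97 F [ 0.2  0.7 -0.3] M [-0.07  0.02  0.03] yawx 26.48 tilt [-0.0001  0.    ]
go tool mm [176.6 -43.8  41.4]
```

>>> servo_tool(commands=[45, -11, 0, 0, 1, 45, -11, 0, 0, 1, 40, -11, 0, 0, 1, 30, -8, 0, 0, 1, 0, 0, 0, 0, 1])

```text
time: 1.78
tcp_pos: [0.5934, -0.1188, 0.2004]
orientation: [0.973, 0.23, -0.001, -0.0]
ft_force: [-0.8, 0.4, 0.3]
gripper_width: 0.0853
```

```bash
python3 -c "
from h import *
st([*W,0.16]); snap('wrist','wrist1.png')"
```

```text
t 1.77 tcp [ 0.5934 -0.1188  0.2004] w 85.29 F [-0.6 -0.7 -0.3] M [-0.01 -0.01 -0.03] yawx 26.62 tilt [-0.0015  0.0005]
go tool mm [16.5 -2.6 40.4]
```

View pics/wrist1.png

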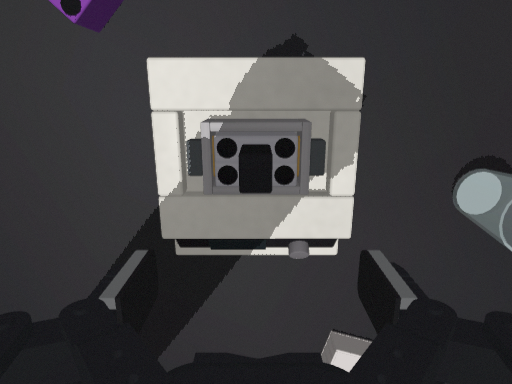

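The wrist view shows the block squared to the jaws, with the post at (256,168) and the housing corners at (148,58), (364,58), (353,238) and (160,238).

```bash
python3 -c "
from h import *
d=load('wrist1.png')
P=[onz(d,*p,.06)[:2] for p in [(148,58),(364,58),(353,238),(161,238)]]
print(np.mean(P,0),[np.linalg.norm(P[i]-P[i-1]).round(4) for i in range(4)])
e=P[0]-P[1];print('yaw',np.degrees(np.arctan2(e[1],e[0]))-90)
print('post top front edge z.136',[onz(d,*p,.136)[:2] for p in [(241,146),(271,146)]], [onz(d,*p,.136)[:2] for p in [(239,182),(273,182)]])
hs=[(227,148),(285,148),(228,175),(285,175)]
print('holes mean',np.mean([onz(d,*p,.091)[:2] for p in hs],0))
"
```

```text
[ 0.60813691 -0.11072496] [np.float64(0.1666), np.float64(0.1843), np.float64(0.1666), np.float64(0.1904)]
yaw 26.595993688900748
post top front edge z.136 [array([ 0.62083178, -0.09263031]), array([ 0.6301329 , -0.11120193])] [array([ 0.59702538, -0.10256143]), array([ 0.60789308, -0.12425811])]
holes mean [ 0.60773914 -0.11077871]
```

>>> servo_tool(commands=[9, -1, 0, 0, 1, 8, -1, 15, 0, 1, 0, 0, 25, 0, 1, 0, 0, 25, 0, 1, 0, 0, 20, 0, 1, 0, 0, 13, 0, 1, 0, 0, 0, 0, 1])

```text
time: 2.7
tcp_pos: [0.6063, -0.1109, 0.1024]
orientation: [0.973, 0.229, -0.001, -0.0]
ft_force: [-0.1, 0.0, 0.4]
gripper_width: 0.0857
```

```bash
python3 -c "
from h import *
st([.6077,-.110,0.102]); snap('wrist','wrist2.png');snap('scene','scene2.png')"
```

```text
t 2.7 tcp [ 0.6063 -0.1109  0.1024] w 85.7 F [-0.1 -0.1 -0.4] M [ 0.05 -0.06 -0.02] yawx 26.46 tilt [-0.0018  0.0004]
go tool mm [ 1.7 -0.1  0.4]
```

View pics/wrist2.png

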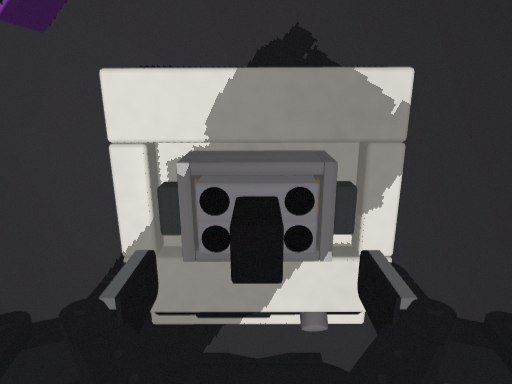

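The post, centred at column 257, sits midway between the pads (column 256). I close with a moderate grip so the post can lean between the pads.

>>> servo_tool(commands=[1, 0, 0, 0, -1, 0, 0, 0, 0, -1, 0, 0, 0, 0, -1, 0, 0, 0, 0, -1, 0, 0, 0, 0, -1, 0, 0, 0, 0, -1], grip_force=40)

```text
time: 3.55
tcp_pos: [0.6077, -0.1098, 0.104]
orientation: [0.973, 0.229, 0.0, -0.0]
ft_force: [-3.8, 4.9, 4.6]
gripper_width: 0.0217
```

```bash
python3 -c "
from h import *
st([.6077,-.110,0.102]); snap('wrist','wrist3.png')"
```

```text
t 3.55 tcp [ 0.6077 -0.1098  0.104 ] w 21.72 F [-1.2 -6.1 -4.6] M [ 1.16 -0.18  0.02] yawx 26.51 tilt [0.0001 0.0009]
go tool mm [-0.   0.2  2. ]
```

View pics/wrist3.png

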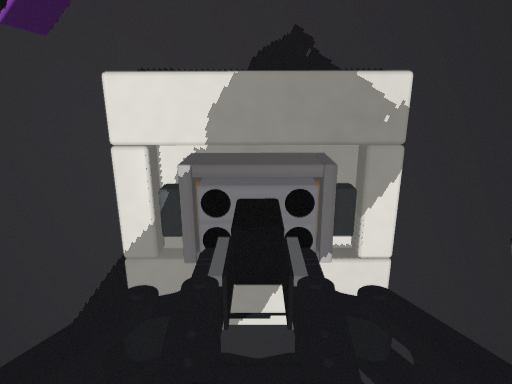

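The post is gripped (21.7 mm) and the arm is somewhat compliant. First lean, towards heater +y (tool −y), in small steps.

>>> servo_tool(commands=[0, -2, -1, 0, -1, 0, -2, -1, 0, -1, 0, -2, -1, 0, -1, 0, 0, 0, 0, -1])

```text
time: 4.1
tcp_pos: [0.6057, -0.1071, 0.1052]
orientation: [0.974, 0.228, -0.0, 0.002]
ft_force: [5.3, -8.9, -8.7]
gripper_width: 0.0215
```

```bash
python3 -c "
from h import *
st([.6077,-.110,0.102]); snap('wrist','wrist4.png');snap('scene','scene4.png')"
```

```text
t 4.1 tcp [ 0.6057 -0.1071  0.1052] w 21.55 F [ 0.8 10.3  8.8] M [-2.48  0.32 -0.05] yawx 26.4 tilt [ 0.0001 -0.0038]
go tool mm [0.5 3.5 3.3]
```

View pics/wrist4.png

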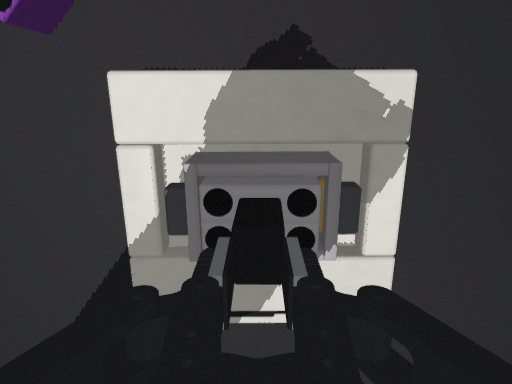

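The block has shifted towards +y (a gap now shows on the right at column 322) but has hardly leaned. I'll keep pushing.

>>> servo_tool(commands=[0, -2, -1, 0, -1, 0, -2, -1, 0, -1, 0, -2, -0.5, 0, -1, 0, 0, 0, 0, -1])

```text
time: 4.7
tcp_pos: [0.6044, -0.1031, 0.1101]
orientation: [0.974, 0.228, 0.001, 0.004]
ft_force: [10.0, -23.6, 7.3]
gripper_width: 0.0103
```

```bash
python3 -c "
from h import *
st([.6077,-.110,0.102]); snap('wrist','wrist5.png');snap('scene','scene5.png')
s=load('scene5.png'); cv2.imwrite('pics/cs5.png',cv2.resize(cv2.cvtColor(s['img'][140:250,180:290],cv2.COLOR_RGB2BGR),(600,600),interpolation=cv2.INTER_CUBIC))"
```

```text
t 4.7 tcp [ 0.6044 -0.1031  0.1101] w 10.29 F [-1.5 25.7 -7.1] M [-5.27 -0.36  0.01] yawx 26.35 tilt [ 0.0044 -0.0065]
go tool mm [-0.1  7.6  8.2]
```

View pics/wrist5.png

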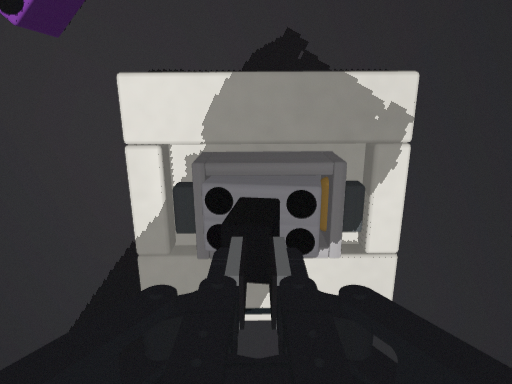

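View pics/cs5.png

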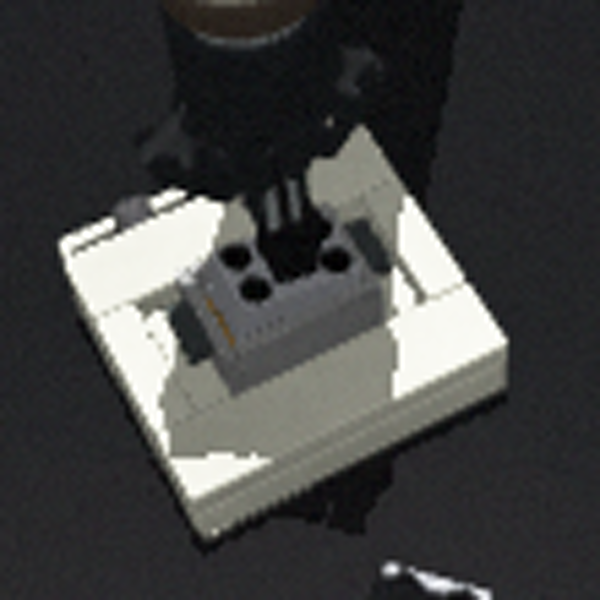

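The width dropped to 10.3 mm, which shouldn't happen with a 24 mm post between the pads. I'll look closer before moving on.

```bash
python3 -c "
from h import *
o=[]
for f in ('wrist3.png','wrist5.png'):
    s=load(f); c=cv2.cvtColor(s['img'][150:350,160:360],cv2.COLOR_RGB2BGR).astype(float)
    c=np.clip((c/255)**0.45*255,0,255).astype('uint8'); o.append(cv2.resize(c,(400,400),interpolation=cv2.INTER_CUBIC))
cv2.imwrite('pics/cw5.png',np.hstack(o))"
```

```text
(no output)
```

View pics/cw5.png

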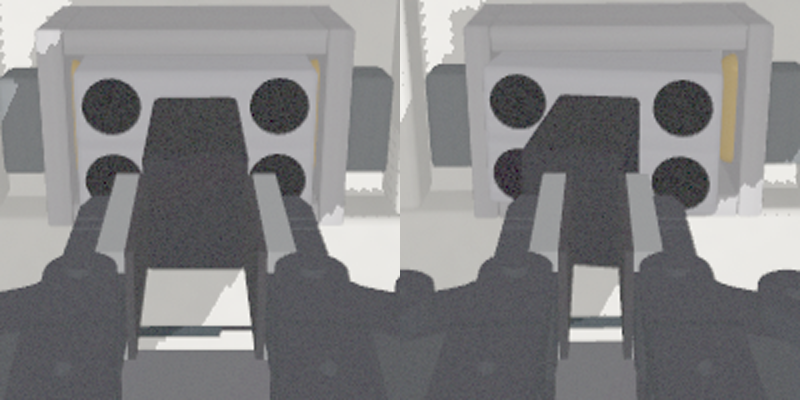

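```bash
python3 -c "
from h import *
d=load('wrist3.png'); c,s=np.cos(np.radians(26.5)),np.sin(np.radians(26.5))
C=np.array([.6077,-.110]); 
def P(x,y,z): return [*(C+np.array([c*x-s*y,s*x+c*y])),z]
g=lambda P_:np.round(proj(d,P_),0)
print('cam',d['xyz'])
for z in (.091,.136): print('post +x edge',z,g(P(.015,.012,z)),g(P(.015,-.012,z)),' -x',g(P(-.015,.012,z)),g(P(-.015,-.012,z)))
for z in (.104,.110,.12,.13,.14,.15): print('pad +x inner',z,g(P(.011,.012,z)),g(P(.011,-.012,z)))
print('rim outer',g(P(.032,.047,.081)),g(P(.032,-.047,.081)),g(P(-.032,.047,.081)))
"
```

```text
cam [ 0.67149245 -0.07842261  0.2751409 ]
post +x edge 0.091 [236. 197.] [278. 197.]  -x [237. 246.] [278. 246.]
post +x edge 0.136 [230. 227.] [284. 227.]  -x [231. 287.] [283. 287.]
pad +x inner 0.104 [235. 211.] [280. 211.]
pad +x inner 0.11 [234. 215.] [280. 215.]
pad +x inner 0.12 [232. 222.] [282. 222.]
pad +x inner 0.13 [231. 230.] [283. 230.]
pad +x inner 0.14 [229. 239.] [285. 239.]
pad +x inner 0.15 [227. 249.] [287. 249.]
rim outer [176. 164.] [338. 164.] [183. 264.]
```

```bash
python3 -c "
from h import *
for f,l,r,v,w in (('wrist2.png',156,360,250,.0857),('wrist3.png',228.5,286,237,.0217),('wrist3.png',228.5,286,237,.024),('wrist5.png',242,273,237,.0103)):
    d=load(f); dep=d['fx']*w/(r-l); o,k=ray(d,(l+r)/2,v); print(f,dep,(o+k*dep).round(4))
d=load('wrist3.png')
"
```

```text
wrist2.png 0.1430435497625933 [ 0.6138 -0.1078  0.1429]
wrist3.png 0.12850188952139374 [ 0.625  -0.1015  0.1565]
wrist3.png 0.1421219054614493 [ 0.62   -0.1039  0.1439]
wrist5.png 0.11313400337304212 [ 0.627  -0.0916  0.1767]
```

```bash
python3 -c "
from h import *
s=load('scene5.png'); c=cv2.cvtColor(s['img'][160:215,200:275],cv2.COLOR_RGB2BGR).astype(float)
c=np.clip((c/255)**0.45*255,0,255).astype('uint8'); cv2.imwrite('pics/cs5b.png',cv2.resize(c,(750,550),interpolation=cv2.INTER_CUBIC))
for z in (.091,.136,.11): print(z,np.round(proj(s,[.6077,-.110,z]),1))
"
```

```text
0.091 [229.5 188.8]
0.136 [228.  180.3]
0.11 [228.9 185.2]
```

View pics/cs5b.png

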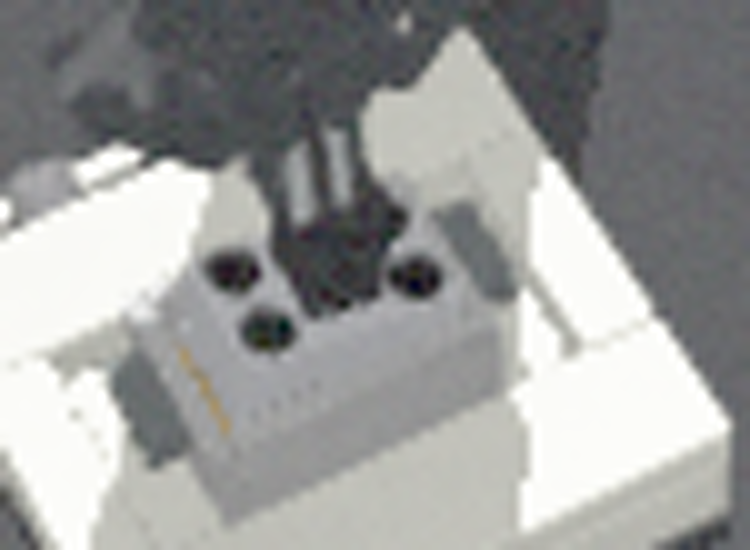

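```bash
python3 -c "
from h import *
s=load('scene5.png'); 
for z in (.11,.12,.13,.14,.15): print(z,np.round(proj(s,[.614,-.098,z]),1), 'post +x top edge',np.round(proj(s,[.6077+.0134-.0,-.110+.0067,z]),1))
s=load('scene2.png'); c=cv2.cvtColor(s['img'][145:215,190:285],cv2.COLOR_RGB2BGR).astype(float)
c=np.clip((c/255)**0.45*255,0,255).astype('uint8'); cv2.imwrite('pics/cs2b.png',cv2.resize(c,(760,560),interpolation=cv2.INTER_CUBIC))
T=np.array([.6063,-.1109]);ex=np.array([.895,.446]);ey=np.array([-.446,.895])
for sgn in (1,-1):
  for z in (.102,.115,.13,.14,.15): print('open tip',sgn,z,np.round(proj(s,[*(T+ex*.011+ey*.0428*sgn),z]),1))
"
```

```text
0.11 [233.  186.9] post +x top edge [231.2 189.1]
0.12 [232.7 185. ] post +x top edge [230.9 187.2]
0.13 [232.4 183.1] post +x top edge [230.5 185.3]
0.14 [232.1 181.2] post +x top edge [230.2 183.4]
0.15 [231.8 179.2] post +x top edge [229.9 181.4]
open tip 1 0.102 [243.7 182.9]
open tip 1 0.115 [243.5 180.5]
open tip 1 0.13 [243.1 177.6]
open tip 1 0.14 [242.9 175.6]
open tip 1 0.15 [242.7 173.6]
open tip -1 0.102 [217.  195.5]
open tip -1 0.115 [216.4 193.1]
open tip -1 0.13 [215.7 190.3]
open tip -1 0.14 [215.3 188.4]
open tip -1 0.15 [214.8 186.5]
```

View pics/cs2b.png

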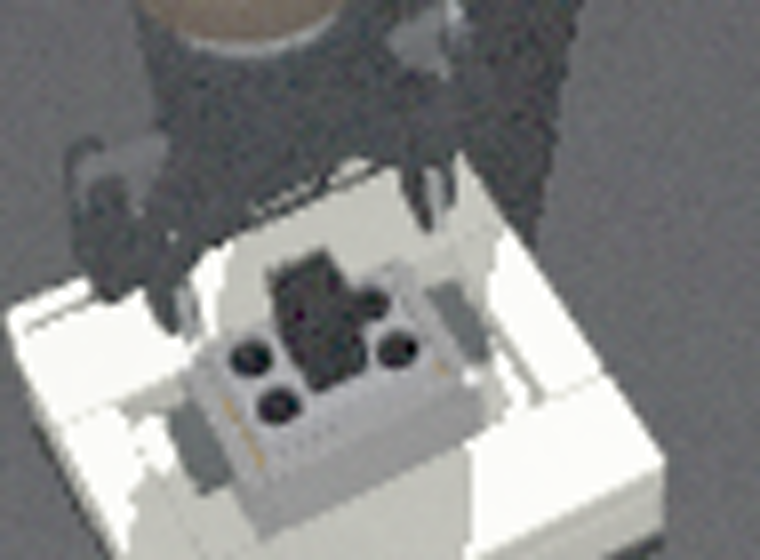

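Both cameras disagree with the reported TCP. In the open-jaw scene crop the tips at (190,330) and (430,230) are at about z = 0.145–0.15, roughly 30 mm higher than the pose implies. So I only held the very top of the post, and the fingers have ridden up onto it. I'll release, lift clear and recentre before gripping deeper.

>>> servo_tool(commands=[0, 3, 0, 0, 0.2, 0, 3, -2, 0, 0.2, 0, 6, -10, 0, 0.2, 0, 0, -10, 0, 0.2, 0, 0, 0, 0, 0.2])

```text
time: 5.42
tcp_pos: [0.6083, -0.1104, 0.1323]
orientation: [0.973, 0.229, 0.001, 0.0]
ft_force: [-0.7, 0.6, 0.7]
gripper_width: 0.0511
```

```bash
python3 -c "
from h import *
st([.6077,-.110,0.102]); a=snap('wrist','wrist6.png');s=snap('scene','scene6.png')
o=[]
for d,r in ((s,(150,220,195,280)),(a,(150,350,160,360))):
    c=cv2.cvtColor(d['img'][r[0]:r[1],r[2]:r[3]],cv2.COLOR_RGB2BGR).astype(float)
    c=np.clip((c/255)**0.45*255,0,255).astype('uint8'); o.append(cv2.resize(c,(400,400),interpolation=cv2.INTER_CUBIC))
cv2.imwrite('pics/c6.png',np.hstack(o))"
```

```text
t 5.42 tcp [ 0.6083 -0.1104  0.1323] w 51.05 F [-0.4 -0.8 -0.7] M [ 0.03 -0.03  0.  ] yawx 26.49 tilt [ 0.0016 -0.0002]
go tool mm [-0.4 -0.7 30.3]
```

View pics/c6.png

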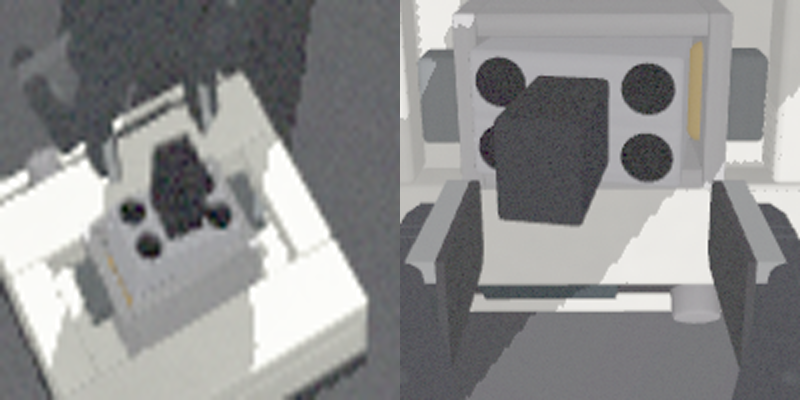

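The block stayed leaned towards +y by itself: the post leans left in the wrist crop, and the −y gap with the brass nose shows at about (695,90). Now I measure the lean and the real tip height relative to the TCP.

```bash
python3 -c "
from h import *
d=load('wrist6.png'); w=.051; T=np.array([.6083,-.1104,.1323])
ex=np.array([.895,.446]);ey=np.array([-.446,.895]); W=np.array([.6077,-.110])
o,k=ray(d,258.2,241); q=o+k*(d['fx']*w/116.5); print('tip rel TCP x,y,z',(q-T)[:2]@ex,(q-T)[:2]@ey,(q-T)[2])
# alternative: assume tip x=+11mm -> intersect plane
n=np.array([*ex,0]); t=((T[:2]@ex+.011)-n@o)/(n@k); print('tip z if x=+11:',(o+k*t-T)[2])
for z in (.137,.14): 
  P=[(onz(d,*p,z)[:2]-W) for p in [(209,260),(251.5,262.5)]]; print(z,[(p@ex,p@ey) for p in P])
# block top rear(+x) corners
for p in [(199,170),(302,179)]: q=onz(d,*p,.095)[:2]-W; print(q@ex,q@ey)
"
```

```text
tip rel TCP x,y,z 0.009211546347186473 -0.0006156729362170591 0.033926431000260104
tip z if x=+11: 0.03789648799823406
0.137 [(np.float64(-0.014712118668116149), np.float64(0.02521769258412394)), (np.float64(-0.016234720843175583), np.float64(0.0022749420686619666))]
0.14 [(np.float64(-0.013160320532563516), np.float64(0.024750004039107116)), (np.float64(-0.014655481621564506), np.float64(0.002220739069394385))]
0.025730828316895982 0.03551093718432723
0.019890900642544587 -0.02909740225622551
```

The lean is about 0.15 rad with the post top about 13.6 mm to +y, so the first lean looks good. The fingertips sit about 30–35 mm behind the reported TCP. I'll go to the post's leaned position (tool y −11) and 50 mm down, watching the force.

>>> servo_tool(commands=[0, -6, 10, 0, 0.2, 0, -5, 15, 0, 0.2, 0, 0, 12, 0, 0.2, 0, 0, 8, 0, 0.2, 0, 0, 4, 0, 0.2, 0, 0, 0, 0, 0.2])

```text
time: 6.28
tcp_pos: [0.6029, -0.1006, 0.082]
orientation: [0.973, 0.229, -0.0, -0.0]
ft_force: [-0.9, 0.3, 0.1]
gripper_width: 0.0513
```

```bash
cat >> h.py <<'E'
def look(n):
    a=snap('wrist','wrist%s.png'%n);s=snap('scene','scene%s.png'%n); o=[]
    for d,r in ((s,(150,220,195,265)),(a,(130,350,150,370))):
        c=cv2.cvtColor(d['img'][r[0]:r[1],r[2]:r[3]],cv2.COLOR_RGB2BGR).astype(float)
        c=np.clip((c/255)**0.45*255,0,255).astype('uint8'); o.append(cv2.resize(c,(400,400),interpolation=cv2.INTER_CUBIC))
    cv2.imwrite('pics/c%s.png'%n,np.hstack(o))
W=np.array([.6077,-.110])
E
python3 -c "
from h import *
st([.6077,-.110,0.082]); look('7')"
```

```text
t 6.28 tcp [ 0.6029 -0.1006  0.082 ] w 51.26 F [-0.7 -0.6 -0.1] M [-0.03 -0.02 -0.03] yawx 26.47 tilt [-0.0002  0.0001]
go tool mm [ 0.1 10.5 -0. ]
```

View pics/c7.png

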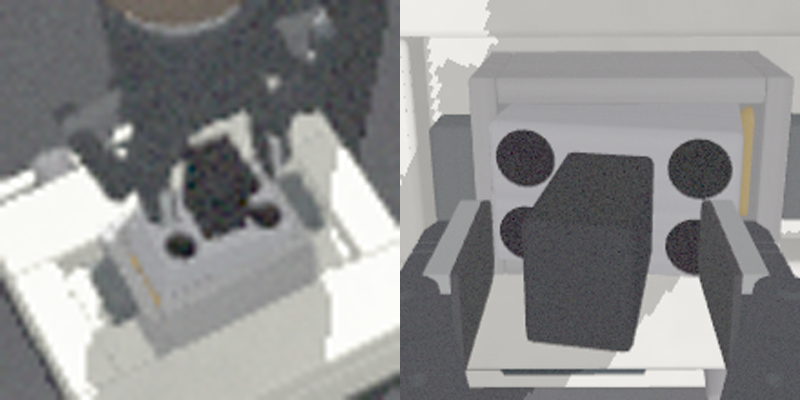

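No contact force, and the jaws straddle the post symmetrically (mid column about 591 for both). I go 5 mm deeper and close.

>>> servo_tool(commands=[0, 0, 5, 0, 0.2, 0, 0, 0, 0, -1, 0, 0, 0, 0, -1, 0, 0, 0, 0, -1, 0, 0, 0, 0, -1], grip_force=45)

```text
time: 7.0
tcp_pos: [0.6031, -0.1013, 0.077]
orientation: [0.973, 0.229, 0.0, 0.001]
ft_force: [2.6, -4.9, -4.4]
gripper_width: 0.0266
```

```bash

python3 -c "
from h import *
st([.6077,-.110,0.082]); look('8')"
```

```text
t 7.0 tcp [ 0.6031 -0.1013  0.077 ] w 26.57 F [0.1 5.5 4.4] M [-1.8  -0.03 -0.01] yawx 26.45 tilt [ 0.0003 -0.0013]
go tool mm [ 0.2  9.8 -5. ]
```

View pics/c8.png

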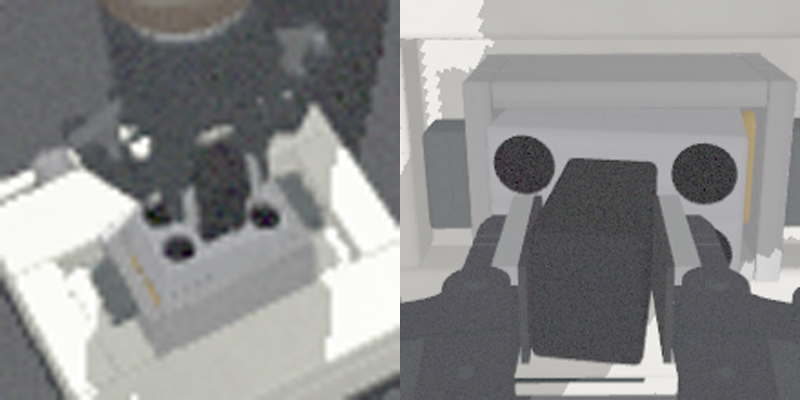

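A solid grip this time: 26.6 mm, which is a leaned 24 mm post between parallel pads. Now I rock back towards −y, with some lift.

>>> servo_tool(commands=[0, 2, -1, 0, -1, 0, 2, -1, 0, -1, 0, 2, -1, 0, -1, 0, 2, -1, 0, -1, 0, 0, 0, 0, -1])

```text
time: 7.72
tcp_pos: [0.6063, -0.1075, 0.0812]
orientation: [0.973, 0.229, -0.0, -0.0]
ft_force: [-1.9, 3.4, -5.7]
gripper_width: 0.0236
```

```bash

python3 -c "
from h import *
st([.6077,-.110,0.082]); look('9')"
```

```text
t 7.72 tcp [ 0.6063 -0.1075  0.0812] w 23.56 F [-0.2 -3.9  5.7] M [ 0.14 -0.22 -0.03] yawx 26.49 tilt [-0.0005  0.0006]
go tool mm [ 0.2  2.9 -0.8]
```

View pics/c9.png

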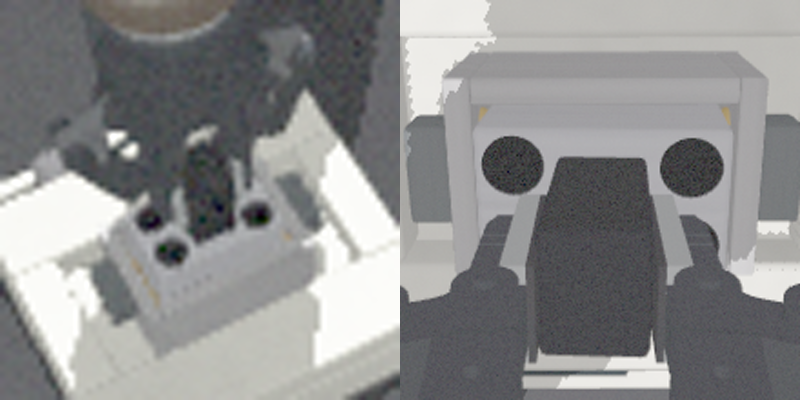

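The block is back upright: the post is flat between the pads at 23.6 mm, and equal brass slivers show on both sides. I continue over towards −y.

>>> servo_tool(commands=[0, 2, -1, 0, -1, 0, 2, -1, 0, -1, 0, 2, -1, 0, -1, 0, 2, -1, 0, -1, 0, 2, 0, 0, -1, 0, 0, 0, 0, -1])

```text
time: 8.57
tcp_pos: [0.6088, -0.1124, 0.0844]
orientation: [0.973, 0.23, -0.001, -0.005]
ft_force: [-10.8, 19.8, -1.3]
gripper_width: 0.0233
```

```bash

python3 -c "
from h import *
st([.6077,-.110,0.082]); look('10')"
```

```text
t 8.57 tcp [ 0.6088 -0.1124  0.0844] w 23.34 F [ -0.8 -22.5   1.5] M [ 5.46 -0.09 -0.02] yawx 26.62 tilt [-0.0047  0.0083]
go tool mm [ 0.2 -2.6  2.4]
```

View pics/c10.png

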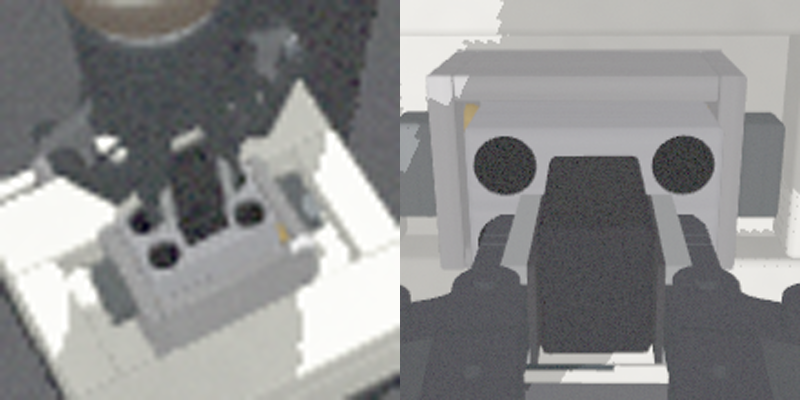

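>>> servo_tool(commands=[0, 2, -1, 0, -1, 0, 2, -1, 0, -1, 0, 2, -1, 0, -1, 0, 2, -1, 0, -1, 0, 0, 0, 0, -1])

```text
time: 9.3
tcp_pos: [0.6105, -0.1164, 0.0872]
orientation: [0.973, 0.231, -0.003, -0.008]
ft_force: [-16.4, 31.2, -4.3]
gripper_width: 0.0232
```

```bash

python3 -c "
from h import *
st([.6077,-.110,0.082]); look('11')"
```

```text
t 9.3 tcp [ 0.6105 -0.1164  0.0872] w 23.18 F [ -0.6 -35.1   4.9] M [ 9.34  0.1  -0.04] yawx 26.72 tilt [-0.0092  0.0145]
go tool mm [ 0.4 -6.9  5.3]
```

View pics/c11.png

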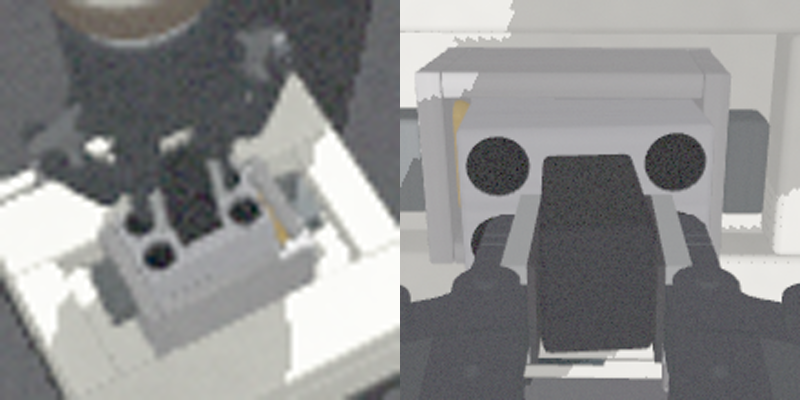

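The tool itself gives way by 0.017 rad, but the pads hold the post flat. I'll soften the grip so the post can pivot between them, and push on.

>>> servo_tool(commands=[0, 0, 0, 0, -1, 0, 2, 0, 0, -1, 0, 2, 0, 0, -1, 0, 0, 0, 0, -1], grip_force=22)

```text
time: 9.9
tcp_pos: [0.6111, -0.1175, 0.0875]
orientation: [0.973, 0.232, -0.003, -0.011]
ft_force: [-22.5, 43.0, 2.0]
gripper_width: 0.0231
```

```bash

python3 -c "
from h import *
st([.6077,-.110,0.082]); look('12')"
```

```text
t 9.9 tcp [ 0.6111 -0.1175  0.0875] w 23.13 F [ -0.7 -48.6  -0.9] M [ 1.235e+01 -8.000e-02  1.000e-02] yawx 26.79 tilt [-0.0111  0.019 ]
go tool mm [ 0.3 -8.1  5.7]
```

View pics/c12.png

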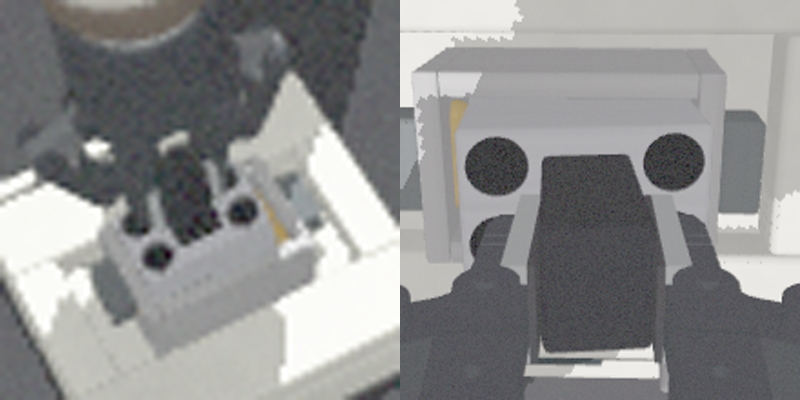

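I'll get the block's pose by PnP from its post corners and the two visible holes, since the lean is hard to judge by eye.

```bash
cat >> h.py <<'E'
ex=np.array([.895,.446]);ey=np.array([-.446,.895])
Rh=np.array([[.895,-.446,0],[.446,.895,0],[0,0,1]])
HX,HY=None,None
def holes(d):
    g=cv2.cvtColor(d['img'],cv2.COLOR_RGB2GRAY); g=cv2.resize(g,None,fx=4,fy=4,interpolation=cv2.INTER_CUBIC)
    m=(g<45).astype('uint8'); cs,_=cv2.findContours(m,cv2.RETR_LIST,cv2.CHAIN_APPROX_NONE); out=[]
    for c in cs:
        a=cv2.contourArea(c)
        if 16*150<a<16*1500 and len(c)>5:
            (x,y),(w,h),_=cv2.fitEllipse(c); 
            if abs(np.pi*w*h/4-a)/a<.06 and min(w,h)/max(w,h)>.7: out.append(((x+.5)/4-.5,(y+.5)/4-.5,a/16))
    return out
E
python3 -c "
from h import *
for f in ('wrist2','wrist3','wrist7','wrist8','wrist9','wrist10','wrist11','wrist12'):
    d=load(f+'.png'); h=holes(d); print(f,np.round(h,1).tolist())
    if f=='wrist2':
        for p in h: q=onz(d,p[0],p[1],.091)[:2]-W; print(q@ex,q@ey)
"

```

```text
wrist2 [[214.0, 200.8, 640.8], [299.1, 200.6, 641.6]]
0.011608167853009181 0.023932122612883116
0.011696657367695106 -0.02384649503335542
wrist3 [[215.2, 202.9, 624.9], [299.2, 202.6, 629.1]]
wrist7 [[218.5, 216.6, 768.5]]
wrist8 [[317.0, 225.2, 930.8], [217.9, 220.1, 821.3]]
wrist9 [[310.0, 221.8, 872.5], [211.5, 220.4, 841.5]]
wrist10 [[207.3, 220.7, 852.9], [305.3, 220.3, 842.8]]
wrist11 [[203.3, 221.0, 863.7], [300.9, 218.7, 820.0]]
wrist12 [[202.6, 221.1, 866.8], [300.2, 218.7, 817.5]]
```

```bash
cat >> h.py <<'E'
from scipy.optimize import least_squares
def bpose(d):
    h=sorted(holes(d)); 
    if len(h)<2: print('holes',h); return
    L,Rr=h[0],h[-1]
    def pts(p):
        x,y,z,t=p; o=[]
        for yy in (.0239,-.0239):
            a=np.array([.01165,yy*np.cos(t)+.05*np.sin(t),-yy*np.sin(t)+.05*np.cos(t)])+[x,y,z]  # t>0: top towards +y
            o.append(Rh@a+[*W,0])
        return o
    def f(p): return np.ravel([np.subtract(proj(d,P),m[:2]) for P,m in zip(pts(p),(L,Rr))])
    r=least_squares(f,[0,0,.041,0],x_scale=[.01,.01,.01,.1]); x,y,z,t=r.x
    print('block x %.1f y %.1f  underside above floor %.1f (rel rim %.1f) lean %.3f  sideA(+y) %.1f sideB %.1f'%(x*1e3,y*1e3,z*1e3-41,z*1e3-81,t,z*1e3-41-35*np.sin(t),z*1e3-41+35*np.sin(t)))
E
python3 -c "
from h import *
for f in ('wrist1','wrist2','wrist3','wrist4','wrist5','wrist8','wrist9','wrist10','wrist11','wrist12'):
    print(f,end=' '); bpose(load(f+'.png'))
"

```

```text
wrist1 block x -0.1 y 0.4  underside above floor 0.2 (rel rim -39.8) lean -0.010  sideA(+y) 0.5 sideB -0.2
wrist2 block x -0.0 y 0.3  underside above floor -0.1 (rel rim -40.1) lean -0.006  sideA(+y) 0.1 sideB -0.3
wrist3 block x -0.0 y 0.5  underside above floor -0.2 (rel rim -40.2) lean -0.011  sideA(+y) 0.2 sideB -0.6
wrist4 block x -0.2 y 0.9  underside above floor 0.9 (rel rim -39.1) lean 0.022  sideA(+y) 0.1 sideB 1.7
wrist5 block x -0.1 y -1.1  underside above floor 4.6 (rel rim -35.4) lean 0.148  sideA(+y) -0.6 sideB 9.7
wrist8 block x -0.1 y -1.9  underside above floor 4.8 (rel rim -35.2) lean 0.143  sideA(+y) -0.2 sideB 9.8
wrist9 block x -0.0 y -0.8  underside above floor 6.6 (rel rim -33.4) lean 0.039  sideA(+y) 5.2 sideB 7.9
wrist10 block x -0.0 y -1.4  underside above floor 8.9 (rel rim -31.1) lean -0.025  sideA(+y) 9.8 sideB 8.0
wrist11 block x -0.1 y -0.6  underside above floor 11.3 (rel rim -28.7) lean -0.091  sideA(+y) 14.5 sideB 8.1
wrist12 block x -0.0 y -1.0  underside above floor 11.7 (rel rim -28.3) lean -0.104  sideA(+y) 15.3 sideB 8.1
```

Pose tracking works well. The seated views give 0 ± 0.6 mm, then leans of +0.148 → −0.025 (upright) → −0.104, with the underside now 11.7 mm above the floor. So all three rocking steps are done in order, and the vertical force stayed small (≤9 N, against the liner's 23 N hold-down). Next rock, towards +y.

>>> servo_tool(commands=[0, -3, 0, 0, -1, 0, -4, -1, 0, -1, 0, -4, -1, 0, -1, 0, -4, -1, 0, -1, 0, -3, -1, 0, -1, 0, -2, -1, 0, -1, 0, 0, 0, 0, -1], grip_force=32)

```text
time: 10.88
tcp_pos: [0.6068, -0.1102, 0.0917]
orientation: [0.973, 0.229, -0.001, 0.0]
ft_force: [2.6, -1.6, -27.9]
gripper_width: 0.0235
```

```bash

python3 -c "
from h import *
st(); look('13'); bpose(load('wrist13.png'))"
```

```text
t 10.88 tcp [ 0.6068 -0.1102  0.0917] w 23.45 F [ 1.7  2.6 27.8] M [-0.75  0.54 -0.12] yawx 26.46 tilt [-0.0028 -0.0009]
block x -0.5 y 0.4  underside above floor 15.0 (rel rim -25.0) lean -0.005  sideA(+y) 15.2 sideB 14.8
```

View pics/c13.png

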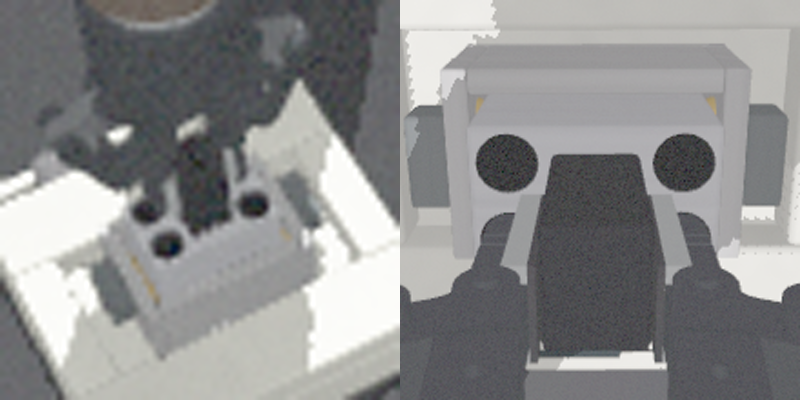

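Upright at 15 mm up, but the pull has reached 28 N, near the liner's hold-down. I'll relax it and carry on mostly sideways.

>>> servo_tool(commands=[0, -2, 3, 0, -1, 0, -3, 0, 0, -1, 0, -3, -0.5, 0, -1, 0, -3, -0.5, 0, -1, 0, -2, 0, 0, -1, 0, 0, 0, 0, -1])

```text
time: 11.72
tcp_pos: [0.6044, -0.104, 0.0936]
orientation: [0.974, 0.227, 0.002, 0.006]
ft_force: [9.7, -23.7, -14.4]
gripper_width: 0.0235
```

```bash

python3 -c "
from h import *
st(); look('14'); bpose(load('wrist14.png'))"
```

```text
t 11.72 tcp [ 0.6044 -0.104   0.0936] w 23.47 F [-1.8 25.3 14.7] M [-6.57 -0.34 -0.06] yawx 26.26 tilt [ 0.0067 -0.0115]
block x -0.2 y 1.5  underside above floor 16.3 (rel rim -23.7) lean 0.066  sideA(+y) 14.0 sideB 18.6
```

>>> servo_tool(commands=[0, -2, 0, 0, -1, 0, -2, -0.5, 0, -1, 0, -2, -0.5, 0, -1, 0, 0, 0, 0, -1])

```text
time: 12.32
tcp_pos: [0.6031, -0.101, 0.0952]
orientation: [0.974, 0.226, 0.003, 0.009]
ft_force: [13.6, -31.6, -16.5]
gripper_width: 0.0237
```

```bash

python3 -c "
from h import *
st(); look('15'); bpose(load('wrist15.png'))"
```

```text
t 12.32 tcp [ 0.6031 -0.101   0.0952] w 23.67 F [-1.8 34.  17.2] M [-9.86 -0.39 -0.08] yawx 26.18 tilt [ 0.0097 -0.0165]
block x -0.2 y 1.7  underside above floor 17.8 (rel rim -22.2) lean 0.105  sideA(+y) 14.1 sideB 21.5
```

>>> servo_tool(commands=[0, 4, 1, 0, -1, 0, 4, 0, 0, -1, 0, 4, -0.5, 0, -1, 0, 4, -0.5, 0, -1, 0, 4, -0.5, 0, -1, 0, 2, -0.5, 0, -1, 0, 0, 0, 0, -1])

```text
time: 13.3
tcp_pos: [0.6081, -0.1101, 0.0952]
orientation: [0.973, 0.23, 0.0, -0.002]
ft_force: [-6.1, 11.1, 0.2]
gripper_width: 0.0235
```

```bash

python3 -c "
from h import *
st(); look('16'); bpose(load('wrist16.png'))"
```

```text
t 13.3 tcp [ 0.6081 -0.1101  0.0952] w 23.46 F [ -0.5 -12.7  -0.2] M [ 2.49 -0.38 -0.05] yawx 26.56 tilt [-0.0005  0.004 ]
block x 0.0 y -1.1  underside above floor 16.9 (rel rim -23.1) lean 0.003  sideA(+y) 16.8 sideB 17.0
```

>>> servo_tool(commands=[0, 2, -1.5, 0, -1, 0, 3, -1.5, 0, -1, 0, 3, -1, 0, -1, 0, 3, -1, 0, -1, 0, 2, -0.5, 0, -1, 0, 0, 0, 0, -1])

```text
time: 14.15
tcp_pos: [0.6115, -0.1172, 0.0994]
orientation: [0.973, 0.231, -0.002, -0.007]
ft_force: [-14.6, 28.1, -0.3]
gripper_width: 0.0234
```

```bash

python3 -c "
from h import *
st(); look('17'); bpose(load('wrist17.png'))"
```

```text
t 14.15 tcp [ 0.6115 -0.1172  0.0994] w 23.36 F [ -0.4 -31.7   0.7] M [ 8.31 -0.26 -0.02] yawx 26.7 tilt [-0.0062  0.0127]
block x 0.1 y -1.6  underside above floor 20.4 (rel rim -19.6) lean -0.088  sideA(+y) 23.5 sideB 17.3
```

>>> servo_tool(commands=[0, 2, -1, 0, -1, 0, 2, -1, 0, -1, 0, 2, -1, 0, -1, 0, 0, 0, 0, -1])

```text
time: 14.75
tcp_pos: [0.6126, -0.12, 0.101]
orientation: [0.973, 0.232, -0.003, -0.01]
ft_force: [-18.0, 36.4, -3.1]
gripper_width: 0.0236
```

```bash

python3 -c "
from h import *
st(); look('18'); bpose(load('wrist18.png'))"
```

```text
t 14.75 tcp [ 0.6126 -0.12    0.101 ] w 23.58 F [  0.3 -40.5   3.9] M [1.132e+01 1.000e-02 2.000e-02] yawx 26.77 tilt [-0.0102  0.0178]
block x -0.1 y -1.3  underside above floor 22.0 (rel rim -18.0) lean -0.133  sideA(+y) 26.6 sideB 17.3
```

View pics/c18.png

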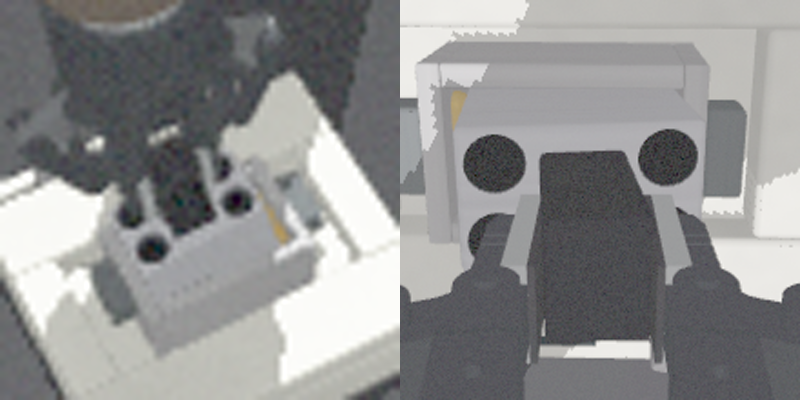

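Side A is at 26.6 mm, above nose A, while B is at 17. Rocking back with lift should bring B up while only one side rubs.

>>> servo_tool(commands=[0, -3, -1, 0, -1, 0, -4, -1, 0, -1, 0, -4, -1, 0, -1, 0, -4, -1, 0, -1, 0, -3, 0, 0, -1, 0, 0, 0, 0, -1])

```text
time: 15.6
tcp_pos: [0.6093, -0.1125, 0.1074]
orientation: [0.973, 0.229, 0.001, -0.0]
ft_force: [-2.4, 4.3, -3.2]
gripper_width: 0.0232
```

```bash

python3 -c "
from h import *
st(); look('19'); bpose(load('wrist19.png'))"
```

```text
t 15.6 tcp [ 0.6093 -0.1125  0.1074] w 23.18 F [-0.3 -4.9  3.2] M [ 1.39 -0.04  0.03] yawx 26.51 tilt [0.001  0.0009]
block x 0.3 y 0.8  underside above floor 27.9 (rel rim -12.1) lean -0.046  sideA(+y) 29.5 sideB 26.3
```

Both sides are now above the noses (29.5 and 26.3 mm), and the load is down to about the block's weight, so it's free. I firm the grip so it levels, then lift slowly to about 20 mm above the rim.

>>> servo_tool(commands=[0, 0, -1, 0, -1, 0, 0, -2, 0, -1, 0, 0, -3, 0, -1, 0, 0, -4, 0, -1, 0, 0, -5, 0, -1, 0, 0, -5, 0, -1, 0, 0, -3, 0, -1, 0, 0, 0, 0, -1], grip_force=70)

```text
time: 16.7
tcp_pos: [0.6093, -0.1131, 0.1299]
orientation: [0.973, 0.229, 0.0, 0.0]
ft_force: [-0.2, -0.1, -3.1]
gripper_width: 0.0227
```

```bash

python3 -c "
from h import *
st(); look('20'); bpose(load('wrist20.png'))"
```

```text
t 16.7 tcp [ 0.6093 -0.1131  0.1299] w 22.71 F [-0.2 -0.   3.1] M [-0.04 -0.05 -0.  ] yawx 26.48 tilt [ 0.0004 -0.0001]
block x 65.7 y -40.6  underside above floor 237.3 (rel rim 197.3) lean 1.231  sideA(+y) 204.3 sideB 270.3
```

View pics/c20.png

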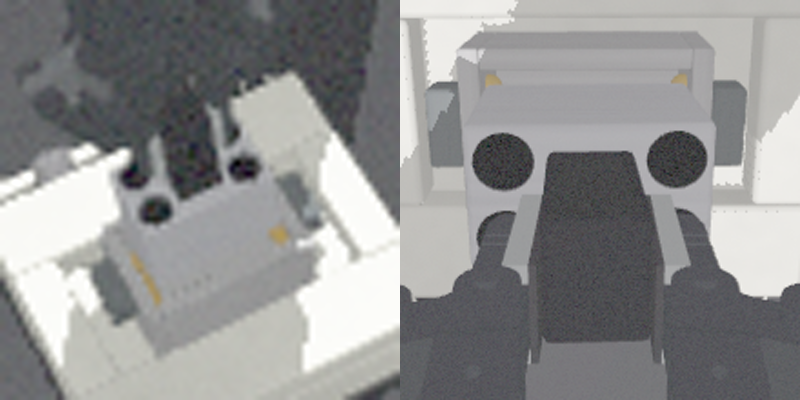

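The block is rising out of the well, with the brass noses visible on both sides. The pose fit picked up a wrong blob, so I'll restrict it to the two front holes.

```bash
sed -i 's/h=sorted(holes(d));/h=sorted(q for q in holes(d) if 195<q[1]<235 and q[2]>600);/' h.py
python3 -c "
from h import *
print(np.round(holes(load('wrist20.png')),1).tolist()); bpose(load('wrist20.png'))"
```

```text
[[206.2, 218.6, 824.4], [301.9, 217.2, 794.4], [15.1, 8.8, 447.6]]
block x -0.1 y -0.4  underside above floor 50.3 (rel rim 10.3) lean -0.038  sideA(+y) 51.6 sideB 48.9
```

>>> servo_tool(commands=[0, 0, -3, 0, -1, 0, 0, -4, 0, -1, 0, 0, -3, 0, -1, 0, 0, 0, 0, -1, 0, 0, 0, 0, -1, 0, 0, 0, 0, -1, 0, 0, 0, 0, -1])

```text
time: 17.68
tcp_pos: [0.6091, -0.1131, 0.1395]
orientation: [0.973, 0.229, -0.0, -0.0]
ft_force: [0.2, 0.1, -4.0]
gripper_width: 0.0232
```

```bash

python3 -c "
from h import *
s=st(); look('21'); bpose(load('wrist21.png')); print(np.abs(s['qd']).max())
d=snap('top','top21.png'); a=load('top0.png')['img'].astype(int); b=d['img'].astype(int)
for n,(u,v) in dict(bottle=(138,256),beaker=(383,175),tray=(385,271),purple=(224,173),other=(272,125)).items():
    print(n,np.abs(a-b)[v-25:v+25,u-25:u+25].mean().round(2))
# rim front(+x) outer edge in wrist picture predicted with liner down
w=load('wrist21.png')
for z in (.081,.083,.089): print(z,[np.round(proj(w,[*(W+ex*.032+ey*y),z]),1) for y in (.047,-.047)])
c=cv2.cvtColor(w['img'][120:260,160:360],cv2.COLOR_RGB2BGR); cv2.imwrite('pics/cw21.png',cv2.resize(c,(800,560),interpolation=cv2.INTER_CUBIC))
"
```

```text
t 17.68 tcp [ 0.6091 -0.1131  0.1395] w 23.18 F [ 0.2 -0.   4. ] M [-0.02 -0.01 -0.03] yawx 26.48 tilt [-0.0002  0.0001]
block x -0.2 y -0.2  underside above floor 59.8 (rel rim 19.8) lean -0.038  sideA(+y) 61.2 sideB 58.5
0.002477007089958857
bottle 1.55
beaker 23.7
tray 0.94
purple 1.39
other 1.83
0.081 [array([182.7, 153.4]), array([321.1, 153.3])]
0.083 [array([182.1, 153.9]), array([321.7, 153.8])]
0.089 [array([180.2, 155.5]), array([323.3, 155.4])]
```

View pics/c21.png

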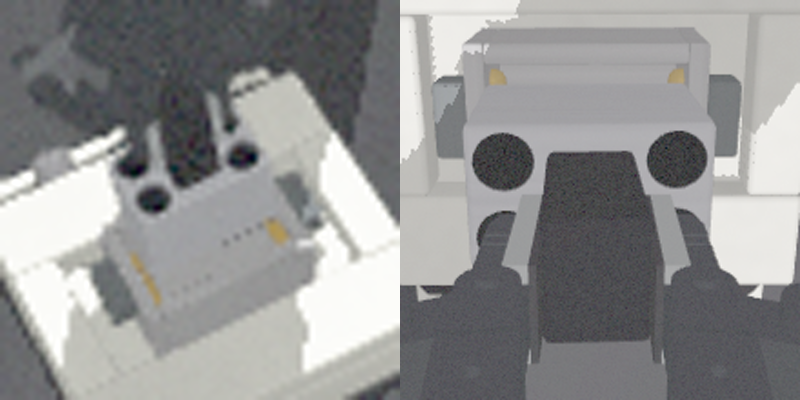

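View pics/cw21.png

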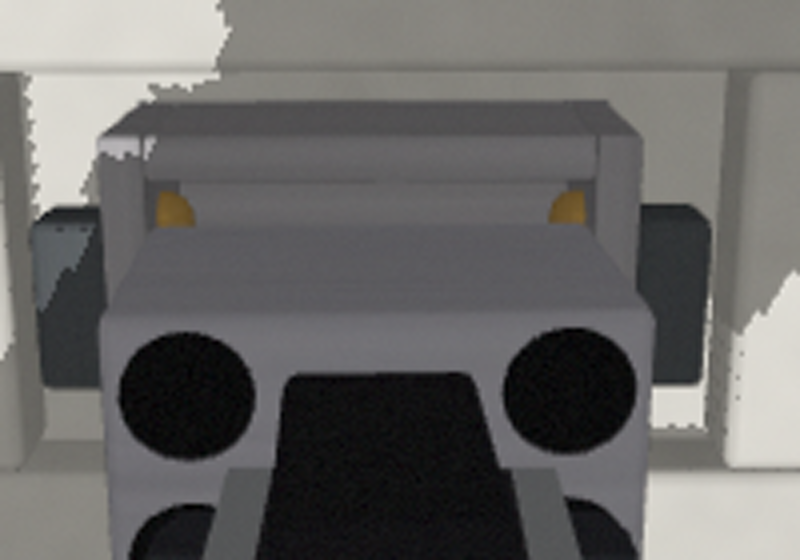

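View pics/top21.png

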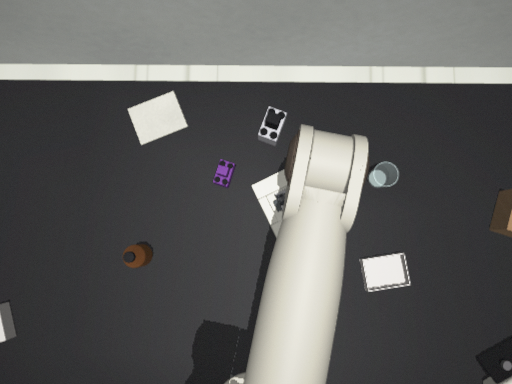

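The last views show:
- **Block:** 19.8 mm above the rim, lean −0.038 rad, within 1 mm of the well's axis. The arm is still and the load is 4 N, which is the block's weight.
- **Liner:** the rim corners at (185,154) and (320,154) match the liner-down prediction.
- **Bystanders:** bottle, tray and beaker are at their starting pixels. The beaker patch only differs because the arm covers part of it.

I'm handing it in.

```bash
python3 -c "
from cell import manip
print(manip.sign_off()); s=manip.get_state(); print(s['time'],s['tcp_pos'],s['gripper_width'],s['ft_force'])"
```

```text
the job is handed in; nothing more can be done
None
the job is handed in; nothing more can be done
```

I rocked the vial block free and handed the job in at about 18 s, with the block still gripped about 20 mm above the well's rim. No verdict is reported.

**Rocking:** I leaned it to +0.148 rad, back through upright (about −0.02 rad measured at rest), then over to −0.104 rad while its underside was still 28 mm below the rim. More rocks of about 0.1 rad walked it up until both sides were above the noses. I then firmed the grip and lifted it straight out.

**Last checks:**
- **Block:** underside 19.8 mm above the rim, within 1 mm of the well's axis, lean −0.038 rad (about 2°).
- **Hold:** the arm was still and carried only the block's weight (4 N).
- **Liner:** the rim's picture position matches the liner fully down.
- **Bystanders:** bottle, beaker and tray are at their starting pixels. The automatic difference check on the beaker failed because the arm covered part of that patch, so I judged the beaker by eye.

**What disagreed or went wrong:**
- **Fingertip position:** both cameras showed the fingertips about 30 mm farther back than the reported TCP implies. The first grip therefore caught only the top of the post and slipped off during the first lean. I regripped about 25 mm deeper.
- **Upward pull:** it peaked at about 28 N at one reading between rows, near the liner's limit. I eased off at once. I did not measure the liner at that moment.
- **Pose fit:** one fit picked up a wrong blob (the purple block's hole at the picture's edge). I fixed it and repeated the measurement.

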